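# Unpack a pinned parts chest into the marking press's feed track

### The arm

A 7-joint arm with a two-finger parallel gripper is mounted at the origin on the work surface. World frame = base frame: x ahead of the robot, y to its left, z up, the work surface at z = 0. Lengths are in m, angles in rad, forces in N, time in s.
With the tool pointing down it reaches from about 0.425 to 0.875 m from the base axis. Payload 4.7 kg.
Tool frame: the origin (TCP) lies midway between the tips of the shut fingers; the grasp point (between the pads) lies 19 mm behind it (ctrl.hold_point_z is the distance from the TCP to the grasp point, in m); z points along the fingers, y is the line along which they close (so a half turn about z gives the same grasp; the last joint's range is limited). The gripper opens to 87 mm and grips with 3 to 60 N. Pads are 19 mm wide; open, the fingers measure 117 mm over their backs; the gripper's body (75 mm by 190 mm) begins 51 mm behind the grasp point.
Start: joints at [-1.33, 0.321, -0.07, 1.45, 0.023, 1.371, -0.057], TCP at [0.146, 0.633, 0.223] pointing down, gripper open.
Joint ranges: [-2.86, 2.86], [-0.3, 2.09], [-1.38, 1.24], [0.06, 2.45], [-1.56, 4.7], [0.09, 2.05], [-2.69, 2.69]. Speed limits (rad/s): [2.57, 2.57, 3.14, 3.14, 3.14, 3.14, 3.14].

### API

Orientations are given as a rotation vector (axis times angle).
In Python, from station import ctrl gives the robot as it stands.
- The arm moves only by the shell command python3 -m handwheel 'ROWS' [FORCE]. ROWS is JSON, a list of rows, each a list of 7 numbers: the closure, from -1 (fully open) to 1 (shut), then the shift along the world's x, y, z in cm, then the turn, a rotation vector about the world's x, y, z in rad. In form: [[gripper, dx, dy, dz, rx, ry, rz], ...]. A call has 1 to 20 rows; each row shifts and turns the commanded pose from where the row before left it; what a row does not reach is not made up. A row lasts 1/12 s, in which the tool goes at most 41.7 mm and 7.16 degrees, less where a joint would pass 70% of its speed; a pose out of reach is approached as far as the arm can. A call with a gripper value outside its range is refused whole. The fingers move at their own pace and stop on an object; FORCE is the grip in N (left out, the last holds). Time passes only in rows, so rows that do not move let the fingers close. It gives the time, the measured TCP pose, the force, the opening and the grip force at its end, in the units of the state.
- ctrl.state(): the state, without advancing time (a new reading comes with each control period).
- ctrl.grab_frame(name): name is "scene" or "top"; returns the picture (400x640x3 uint8, blue, green, red); there is no depth.
- ctrl.camera_info(name): a dict with "K" (3x3 intrinsics, pixels), "R" (3x3) and "t" (3): a world point X has camera coordinates R X + t. Camera axes: x right, y down, z forward; pixel columns grow to the right and rows downward; lengths in m; the calibration is good to about 2 mm. A picture is of the moment at which its call begins. camera_info takes no time and is no camera call.
- ctrl.sign_off(): hands the job in; it is judged then, once.
Trained networks look in the newest picture that a camera, given by its name, has taken for a name from the list of things; names that differ only in an ending like _2 or _b are one class to them, and where a whole thing is asked for, a point or a joint stands for the part that bears it (a point fixed in the world has none). Each returns a list of dicts, best first, with "confidence" (0 to 1); they miss things now and then, are a little off and sometimes report something else, mostly with a low value. They report only what shows in the picture. A call takes as long as a camera call. They do not tell look-alikes from the thing itself.
- ctrl.spot_in(target, camera): "at" ([row, column] in pixels, amid what is visible of it).
- ctrl.regions_of(target, camera): "pixels" (400x640 bool, what is visible of it) and "at" ([row, column] in pixels, amid what is visible of it).
- ctrl.place_of(target, camera): "at" ([row, column] in pixels: a listed point, or the origin of a listed thing).
The state is a dict: "time": time; "joints": joint angles; "joint_vel": joint speeds; "effort": joint torques, N m; "tcp_pos": TCP position; "ee_rot": TCP orientation; "force": force on the tool from outside, world axes, zero at the start; "ft_torque": the same for the moment, N m; "finger_gap": finger opening in m; "grasp_force": force on a finger pad.
Only numpy, scipy, OpenCV 4.12 (cv2) and the standard library are available. Lean on these libraries where they do the work, as an engineer would, in place of code of your own. Each camera call takes 0.05 s, during which the arm holds its last target. There are 200 camera calls.

### The job

Pull the red-knobbed retaining pin out of the chest's hasp staple, lay it in the yellow tray, and lift the chest's lid fully open. Take every bare-steel hub out of the chest, stand it flange down on the open front end of the feed track and slide it under the two hold-down rails, so that the hubs end up closed up against the yellow gate with no gaps between them. Then shut the lid of the empty chest, leaving the pin in the tray and the other things on the bench where they are.

Things in the scene. Friction and masses are not known exactly. Their poses are not given: they have to be found in the camera images.
- chest: blue steel chest, fixed, 180 mm (x) by 300 mm (y) by 90 mm high without the lid, walls and floor 5 mm. Origin: centre of its underside; z up, x from the front (robot side) to the hinge at the back, y to its left. A ledge on the left of its front carries the staple.
- staple (a point): centre of the staple's eye, chest (-0.110, 0.100, 0.108): an upright steel loop, top at chest z 0.125, eye 12 mm wide and 16 mm high, coming up through the slot of the hasp leaf, a steel plate fixed on the lid that reaches 42 mm in front of the chest, its top at chest z 0.103. The pin lies on the leaf, in the eye, along chest y.
- lid (a joint): the lid's hinge, rad: 0 shut, grows as the front edge is lifted, 1.57 upright, stop at 1.85. Stiff: the lid (180 x 300 x 8 mm) stays at the angle where it is left; about 6 N at the handle moves it. With the pin in the staple it cannot be lifted. Fully open: upright or beyond.
- lid_handle (a point): middle of the lid's black handle: round bar, 10 mm in diameter, 100 mm long along chest y, in the lid's plane 38 mm in front of its front edge, a 33 mm finger gap behind it. Swings 218 mm from the hinge line, at chest (-0.128, -0.030, 0.094) when shut. Can be gripped from above, fingers closing along chest x; the bar turns between the fingers.
- lid_hinge (a point): a point on the hinge line, at the middle of the chest's back upper edge, chest (0.090, 0, 0.094); the hinge line runs along chest y.
- pin: loose retaining pin, 50 g: steel shaft 8 mm in diameter, 88 mm long along its y, red round knob 24 mm in diameter, 36 mm long on its +y end. Origin: middle of the shaft, on its axis. At the start it lies in the staple along chest y, the knob beyond the chest's left wall; it draws out along chest +y, some 50 mm till its end is clear of the staple (pin origin over 50 mm from point staple).
- pin_knob (a point): centre of the pin's red knob, 62 mm along pin y from the pin's origin.
- tray: yellow open tray for the pin, fixed, 110 mm (its x) by 170 mm (its y) by 25 mm high, walls and floor 4 mm. Origin: centre of its underside.
- hub1: bare steel flanged hub, loose, about 0.7 kg, flange down on the chest floor at the start; None if absent (2 or 3 are there). Flange 88 mm in diameter, 12 mm thick; step 48 mm in diameter up to 16 mm; boss 36 mm in diameter up to the top at 62 mm. Origin: centre of the underside; z: the axis.
- hub2: bare steel flanged hub, loose, about 0.7 kg, flange down on the chest floor at the start; None if absent (2 or 3 are there). Flange 88 mm in diameter, 12 mm thick; step 48 mm in diameter up to 16 mm; boss 36 mm in diameter up to the top at 62 mm. Origin: centre of the underside; z: the axis.
- hub3: bare steel flanged hub, loose, about 0.7 kg, flange down on the chest floor at the start; None if absent (2 or 3 are there). Flange 88 mm in diameter, 12 mm thick; step 48 mm in diameter up to 16 mm; boss 36 mm in diameter up to the top at 62 mm. Origin: centre of the underside; z: the axis.
- track: aluminium feed track, fixed; its lane runs along +y to the gate, before a green press. Origin: mid-width, at the underside; z up. Floor 5 mm thick. y -0.212 to -0.107: open apron (flared guides at its end). y -0.107 to 0.180: walls 96 mm apart, a steel hold-down rail over each side, slot of 56 mm between; rails' underside 17 mm, top 22 mm above the floor. Three hubs fit.
- track_gate (a point): on the lane's centre line, on top of the floor, at the face of the yellow gate (50 mm high); track (0, 0.180, 0.005), axes as the track. The first hub is home at y = -0.044 from here, the next at -0.132, the third at -0.220.
- track_entry (a point): centre of the open apron on top of the floor (track (0, -0.160, 0.005)), where a hub can be set down.
- green_hub1: bystander: green painted hub of the same shape as the steel ones, behind the track; leave alone
- green_hub2: bystander: another green hub; leave alone
- ring_gauge: bystander: dark steel ring, 90 mm in diameter, 22 mm high; leave alone
- oil: bystander: orange-labelled tin 68 mm in diameter, 85 mm high; leave alone
- paint_can: bystander: can 90 mm in diameter, 110 mm high; leave alone
- wrench: bystander: wrench 170 mm long; leave alone
- brush: bystander: brush 180 mm long; leave alone
- carton: bystander: cardboard box 150 x 200 x 90 mm; leave alone
Things that resemble listed ones, but are neither listed nor needed, are in the scene too. Leave any turquoise look-alike of the pin alone. There is more than one size of the tray; the job needs the larger.

How it is judged:
By the outcome, as a careful person would: the job done as asked, in the order asked, and still so for the second after the job is handed in, with the robot touching nothing.
Of hub1, hub2, hub3 only 2 to 3 are there at a start; the rules pass over those that are not, and their reading is None.
At some moment in a run one of hub1, hub2, hub3 may be knocked a few centimetres aside while the robot is not near it.
It also fails if it takes over 210 s, if anything falls off the work surface, if the arm or the gripper's body presses on something with over 40 N, if the wrist force passes 120 N, or if a joint passes its speed limit or range.

## Working session

There is one attempt and no reset: what is moved stays moved. The work goes in short steps, Python scripts to look and compute and a shell command to move; the robot and the scene stay as the last step left them, time stands still between calls to the robot, and variables do not carry over. Pictures are saved under pics/ and viewed, at most 16 in all, crops included, and the job is handed in when it is done.

```bash
ls; mkdir -p pics; cat > h.py <<'E'
import numpy as np, cv2
from station import ctrl
def ray(cam,at):
    c=ctrl.camera_info(cam);K,R,t=map(np.array,(c["K"],c["R"],c["t"]))
    d=R.T@np.linalg.inv(K)@np.array([at[1],at[0],1.0]); return -R.T@t,d
def atz(cam,at,z):
    o,d=ray(cam,at); return o+d*(z-o[2])/d[2]
def tri(a1,a2,c1="scene",c2="top"):
    o1,d1=ray(c1,a1);o2,d2=ray(c2,a2)
    d1/=np.linalg.norm(d1);d2/=np.linalg.norm(d2)
    s=np.linalg.lstsq(np.c_[d1,-d2],o2-o1,rcond=None)[0]
    p,q=o1+d1*s[0],o2+d2*s[1]; return (p+q)/2,np.linalg.norm(p-q)
def proj(cam,X):
    c=ctrl.camera_info(cam);K,R,t=map(np.array,(c["K"],c["R"],c["t"]))
    p=K@(R@np.array(X)+t); return (p[:2]/p[2])[::-1]
E
python3 - <<'E'
from h import *
np.set_printoptions(precision=3,suppress=True)
for c in("scene","top"):
    cv2.imwrite(f"pics/{c}0.png",ctrl.grab_frame(c)); i=ctrl.camera_info(c); print(c,i["K"][0],ray(c,[200,320]))
for n in("staple","pin","pin_knob","lid_handle","lid_hinge","chest","tray","track","track_gate","track_entry"):
    for c in("scene","top"):
        print(n,c,[(np.round(r["at"],1).tolist(),round(r["confidence"],2)) for r in ctrl.place_of(n,c)[:3]])
print(ctrl.state())
E
```

```text
pics
scene [384.832   0.    319.393] (array([1.225, 0.381, 1.28 ]), array([-0.471, -0.29 , -0.833]))
top [481.455   0.    325.181] (array([ 0.336, -0.033,  1.727]), array([ 0.125,  0.002, -0.992]))
staple scene [([169.3, 317.9], 0.78), ([290.2, 337.8], 0.56), ([289.0, 360.7], 0.41)]
staple top [([223.9, 343.2], 0.87), ([139.3, 265.3], 0.64), ([152.7, 240.4], 0.33)]
pin scene [([173.2, 321.0], 0.66), ([156.4, 325.1], 0.63), ([151.2, 301.1], 0.5)]
pin top [([222.4, 340.5], 0.54), ([267.5, 361.9], 0.47)]
pin_knob scene [([144.1, 309.1], 0.52), ([182.7, 329.3], 0.4)]
pin_knob top [([216.6, 323.4], 0.57), ([277.3, 381.5], 0.47)]
lid_handle scene [([151.2, 300.9], 0.64)]
lid_handle top [([243.9, 376.4], 0.77), ([151.7, 242.8], 0.3)]
lid_hinge scene [([184.4, 257.5], 0.76), ([242.5, 338.4], 0.15)]
lid_hinge top [([179.2, 390.3], 0.62)]
chest scene [([188.3, 278.9], 0.9), ([142.5, 211.7], 0.32)]
chest top [([206.6, 381.3], 0.74)]
tray scene [([206.3, 371.7], 0.91), ([239.6, 477.6], 0.53)]
tray top [([241.7, 268.5], 0.96), ([257.6, 157.8], 0.62), ([273.5, 251.9], 0.28)]
track scene [([257.1, 376.5], 0.91), ([237.9, 337.7], 0.51)]
track top [([190.4, 243.9], 0.77), ([244.6, 377.1], 0.42)]
track_gate scene [([274.1, 428.1], 0.61)]
track_gate top [([190.5, 193.6], 0.56)]
track_entry scene [([239.6, 340.3], 0.58)]
track_entry top [([183.3, 289.1], 0.82)]
{'time': 1.1, 'joints': array([-1.33 ,  0.321, -0.07 ,  1.451,  0.023,  1.371, -0.057]), 'joint_vel': array([ 0.001,  0.   , -0.001,  0.001,  0.001, -0.   ,  0.001]), 'effort': array([  0.001, -49.111,  -0.403, -31.278,  -0.064,   0.034,   0.   ]), 'tcp_pos': array([0.146, 0.633, 0.223]), 'ee_rot': array([0.355, 3.121, 0.   ]), 'force': array([-0.647, -0.434,  0.184]), 'ft_torque': array([-0.007, -0.023,  0.008]), 'grasp_force': 0.0, 'finger_gap': 0.08705129419735837}
```

View pics/scene0.png

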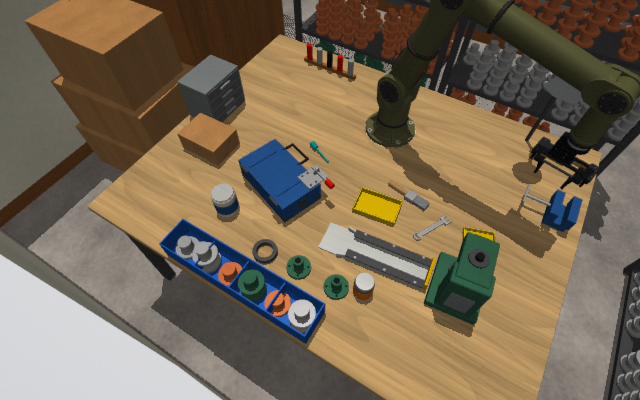

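View pics/top0.png

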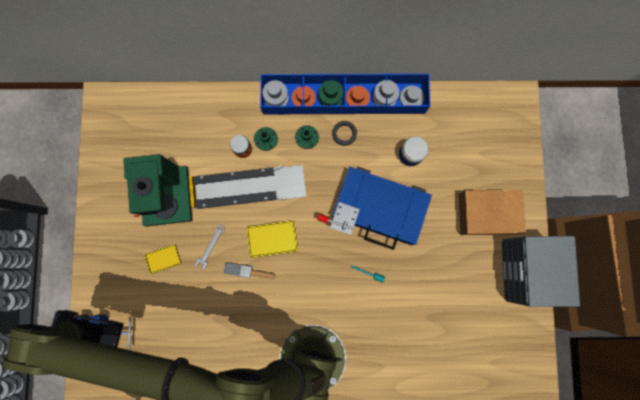

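```bash
python3 - <<'E'
from h import *
np.set_printoptions(precision=4,suppress=True)
for n,a,b in (("staple",[169.3,317.9],[223.9,343.2]),("pin",[173.2,321],[222.4,340.5]),("knob",[182.7,329.3],[216.6,323.4]),("handle",[151.2,300.9],[243.9,376.4]),("hinge",[184.4,257.5],[179.2,390.3]),("chest",[188.3,278.9],[206.6,381.3]),("tray",[206.3,371.7],[241.7,268.5]),("gate",[274.1,428.1],[190.5,193.6]),("entry",[239.6,340.3],[183.3,289.1]),("track",[257.1,376.5],[190.4,243.9])):
    print(n,*tri(a,b))
E
```

```text
staple [ 0.4558 -0.104   0.1241] 0.003771698959764325
pin [ 0.4601 -0.0921  0.1132] 0.01139165551337119
knob [ 0.4815 -0.0382  0.1143] 0.0037520651801073654
handle [ 0.3915 -0.2201  0.095 ] 0.00359837579156766
hinge [ 0.6138 -0.2733  0.0907] 0.004370220906748677
chest [ 0.529  -0.2503 -0.0196] 0.004164160873912777
tray [ 0.4113  0.14   -0.0013] 0.03558380666075117
gate [0.5856 0.4224 0.027 ] 0.002424833166762272
entry [ 0.6134  0.0873 -0.0029] 0.008099462135606783
track [ 0.5949  0.2434 -0.0189] 0.013856464756455807
```

The scene picture shows the blue chest at about (280,180), with the red knob at (330,183) and the turquoise decoy at (318,152). The larger tray is at (378,206), and the track runs (335,240) to (430,275). Next I'll fit poses using the known geometry.

```bash
cat >> h.py <<'E'
from scipy.optimize import least_squares
def T(p,q):
    c,s=np.cos(p[2]),np.sin(p[2]); return np.array([p[0]+c*q[0]-s*q[1],p[1]+s*q[0]+c*q[1],q[2]])
def fit(obs,x0):
    f=lambda p:np.concatenate([proj(c,T(p,q))-np.array(a) for c,q,a in obs])
    r=least_squares(f,x0,loss="soft_l1"); return r.x,np.round(r.fun.reshape(-1,2),1)
E
python3 - <<'E'
from h import *
np.set_printoptions(precision=4,suppress=True)
S,H,G,K=(-.11,.1,.108),(-.128,-.03,.094),(.09,0,.094),(-.11,.162,.108)
o=[("scene",S,[169.3,317.9]),("top",S,[223.9,343.2]),("scene",H,[151.2,300.9]),("top",H,[243.9,376.4]),("scene",G,[184.4,257.5]),("top",G,[179.2,390.3]),("scene",(0,0,0),[188.3,278.9]),("top",(0,0,0),[206.6,381.3])]
p,r=fit(o,[.53,-.25,-.3]); print("chest",p,r.tolist()); print("staple",T(p,S),"handle",T(p,H),"knob pred",T(p,K),"in px",proj("scene",T(p,K)),proj("top",T(p,K)))
g,e,t0=(0,.18,.005),(0,-.16,.005),(0,0,0)
o=[("scene",g,[274.1,428.1]),("top",g,[190.5,193.6]),("scene",e,[239.6,340.3]),("top",e,[183.3,289.1]),("scene",t0,[257.1,376.5]),("top",t0,[190.4,243.9])]
p,r=fit(o,[.6,.243,0]); print("track",p,r.tolist()); print(T(p,g),T(p,e))
for c in("scene","top"):
    ctrl.grab_frame(c)
    for n in("tray","pin_knob","track"):
        for R in ctrl.regions_of(n,c)[:2]:
            m=R["pixels"].astype(np.uint8); cs=max(cv2.findContours(m,0,2)[0],key=cv2.contourArea)
            b=cv2.boxPoints(cv2.minAreaRect(cs)) ; z={"tray":.025,"pin_knob":.108,"track":.022}[n]
            print(n,c,round(R["confidence"],2),np.round(R["at"]),m.sum(),"ctr",atz(c,R["at"],z)[:2],"box",[atz(c,q[::-1],z)[:2].round(3).tolist() for q in b])
E
```

```text
chest [ 0.5263 -0.2394 -0.357 ] [[2.6, -1.5], [-0.1, 0.2], [0.7, -0.7], [-1.6, 1.2], [-0.7, 1.5], [0.4, 0.0], [-2.2, 1.6], [0.4, -2.8]]
staple [ 0.4582 -0.1073  0.108 ] handle [ 0.3959 -0.2228  0.094 ] knob pred [ 0.4799 -0.0492  0.108 ] in px [182.1117 326.4944] [217.4829 326.1524]
track [0.5988 0.2465 0.0975] [[1.9, -0.4], [2.2, 0.3], [-0.9, -1.1], [-0.1, -1.2], [-0.8, 2.8], [-2.6, 0.1]]
[0.5812 0.4257 0.005 ] [0.6144 0.0873 0.005 ]
tray scene 0.78 [233. 480.] 235 ctr [0.333  0.5243] box [[0.38, 0.47], [0.339, 0.46], [0.294, 0.572], [0.336, 0.58]]
tray scene 0.76 [205. 376.] 1152 ctr [0.4241 0.1415] box [[0.493, 0.071], [0.368, 0.045], [0.348, 0.22], [0.471, 0.238]]
pin_knob scene 0.5 [146. 314.] 91 ctr [ 0.3524 -0.1834] box [[0.351, -0.211], [0.324, -0.209], [0.367, -0.1], [0.393, -0.103]]
pin_knob scene 0.44 [181. 328.] 95 ctr [ 0.473 -0.048] box [[0.465, -0.109], [0.441, -0.106], [0.475, -0.015], [0.499, -0.019]]
track scene 0.67 [268. 438.] 8149 ctr [0.5418 0.4455] box [[0.736, 0.049], [0.367, -0.021], [0.331, 0.641], [0.667, 0.63]]
tray top 0.81 [241. 272.] 1503 ctr [0.4039 0.1397] box [[0.457, 0.235], [0.481, 0.065], [0.372, 0.049], [0.349, 0.218]]
tray top 0.65 [259. 159.] 710 ctr [0.3458 0.5362] box [[0.363, 0.592], [0.4, 0.479], [0.33, 0.453], [0.293, 0.566]]
pin_knob top 0.71 [221. 326.] 159 ctr [ 0.469  -0.0469] box [[0.472, -0.014], [0.498, -0.023], [0.468, -0.111], [0.442, -0.102]]
pin_knob top 0.32 [190. 191.] 7814 ctr [0.5775 0.4088] box [[0.69, 0.646], [0.753, 0.04], [0.509, 0.014], [0.449, 0.61]]
track top 0.66 [189. 189.] 7681 ctr [0.5929 0.4388] box [[0.707, 0.682], [0.783, 0.047], [0.526, 0.016], [0.454, 0.641]]
```

```bash
python3 -m handwheel '[[-1,2.5,-2.8,0,0,0,-0.085],[-1,2.5,-2.8,0,0,0,-0.085],[-1,2.5,-2.8,0,0,0,-0.085],[-1,2.5,-2.8,0,0,0,-0.085],[-1,2.5,-2.8,0,0,0,-0.085],[-1,2.5,-2.8,0,0,0,-0.085],[-1,2.5,-2.8,0,0,0,-0.085],[-1,2.5,-2.8,0,0,0,-0.085],[-1,2.5,-2.8,0,0,0,-0.085],[-1,2.5,-2.8,0,0,0,-0.085],[-1,0.88,-3.9,0,0,0,-0.085],[-1,0.88,-3.9,0,0,0,-0.085],[-1,0.88,-3.9,0,0,0,-0.085],[-1,0.88,-3.9,0,0,0,-0.085],[-1,0.88,-3.9,0,0,0,-0.085],[-1,0.88,-3.9,0,0,0,-0.085],[-1,0.88,-3.9,0,0,0,-0.085],[-1,0.88,-3.9,0,0,0,-0.085],[-1,0.88,-3.9,0,0,0,-0.085],[-1,0.88,-3.9,0,0,0,-0.085]]' 30
python3 -m handwheel '[[-0.2,0,0,0,0,0,0],[-0.2,0,0,0,0,0,0],[-0.2,0,0,0,0,0,0]]'
python3 - <<'E'
from h import *
s=ctrl.state();print(s["joints"])
from scipy.spatial.transform import Rotation as R
print(R.from_rotvec(s["ee_rot"]).as_matrix().round(3))
im=ctrl.grab_frame("top");cv2.imwrite("pics/t1.png",cv2.resize(im[160:300,240:460],None,fx=3.5,fy=3.5))
print(ctrl.place_of("pin_knob","scene")[:1])
E
```

```text
time: 3.17
tcp_pos: [0.4843, -0.0386, 0.223]
ee_rot: [2.583, 1.788, 0.002]
force: [0.9, 0.8, 0.1]
finger_gap: 0.0871
grasp_force: 0.0
time: 3.42
tcp_pos: [0.4841, -0.0361, 0.2226]
ee_rot: [-2.579, -1.793, -0.001]
force: [-0.1, 0.6, 0.2]
finger_gap: 0.074
grasp_force: 0.0
[-0.61759451 -0.05927302  0.62028603  1.86491826  0.03475904  1.32508807
 -0.3621768 ]
[[ 0.348  0.937 -0.   ]
 [ 0.937 -0.348  0.001]
 [ 0.001 -0.    -1.   ]]
[{'at': [184.2, 331.1], 'confidence': 0.56}]
```

```bash
python3 -m handwheel '[[-0.2,0,0,-3,0,0,0],[-0.2,0,0,-3,0,0,0],[-0.2,0,0,-3,0,0,0],[-0.2,0,0,-2.4,0,0,0],[-0.2,0,0,-2,0,0,0],[-0.2,0,0,0,0,0,0],[1,0,0,0,0,0,0],[1,0,0,0,0,0,0],[1,0,0,0,0,0,0],[1,0,0,0,0,0,0],[1,0,0,0,0,0,0],[1,0,0,0,0,0,0],[1,0,0,0,0,0,0],[1,0,0,0,0,0,0],[1,0,0,0,0,0,0],[1,0,0,0,0,0,0]]' 30
```

```text
time: 4.85
tcp_pos: [0.4847, -0.0365, 0.0889]
ee_rot: [2.579, 1.793, 0.002]
force: [0.8, 0.3, 0.8]
finger_gap: 0.0234
grasp_force: 29.5
```

```bash
python3 -m handwheel '[[1,0.26,0.7,0,0,0,0],[1,0.26,0.7,0,0,0,0],[1,0.26,0.7,0,0,0,0],[1,0.26,0.7,0,0,0,0],[1,0.26,0.7,0,0,0,0]]'; python3 -m handwheel '[[1,0.26,0.7,0,0,0,0],[1,0.26,0.7,0,0,0,0],[1,0.26,0.7,0,0,0,0],[1,0.26,0.7,0,0,0,0],[1,0.26,0.7,0,0,0,0],[1,0.26,0.7,0,0,0,0],[1,0,0,0,0,0,0]]'; cat > f.py <<'E'
from h import *
np.set_printoptions(precision=4,suppress=True)
im=ctrl.grab_frame("scene");cv2.imwrite("pics/p1.png",cv2.resize(im[130:250,270:430],None,fx=4.5,fy=4.5))
E
python3 f.py
```

```text
time: 5.27
tcp_pos: [0.4972, -0.0005, 0.0883]
ee_rot: [-2.579, -1.794, 0.001]
force: [-0.8, 0.1, 0.2]
finger_gap: 0.0231
grasp_force: 29.5
time: 5.85
tcp_pos: [0.5133, 0.0426, 0.0885]
ee_rot: [-2.577, -1.796, -0.001]
force: [0.7, -0.6, -0.7]
finger_gap: 0.023
grasp_force: 29.5
```

View pics/p1.png

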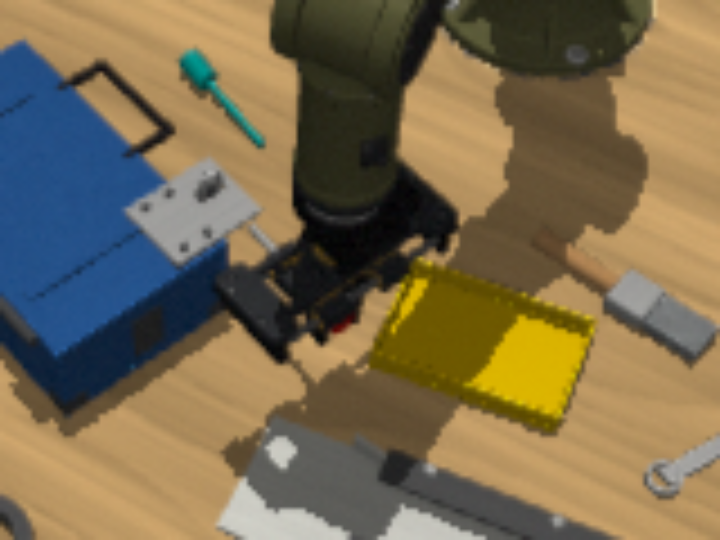

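The pin is out of the staple, with its tip visible at (262,235) clear of the leaf. Now I'll move it to the tray.

```bash
python3 -m handwheel '[[1,0,0,2,0,0,0],[1,0,0,2,0,0,0],[1,-2.12,2.87,0,0,0,0.1],[1,-2.12,2.87,0,0,0,0.1],[1,-2.12,2.87,0,0,0,0.1],[1,-2.12,2.87,0,0,0,0.1],[1,-2.12,2.87,0,0,0,0.1],[1,0,0,0,0,0,0],[1,0,0,0,0,0,0]]'
python3 -m handwheel '[[1,0,0,-3,0,0,0],[1,0,0,-3,0,0,0],[1,0,0,-2,0,0,0],[1,0,0,-1.5,0,0,0],[1,0,0,-1,0,0,0],[1,0,0,0,0,0,0]]'
python3 - <<'E'
from h import *
im=ctrl.grab_frame("scene");cv2.imwrite("pics/p2.png",cv2.resize(im[130:250,300:460],None,fx=4.5,fy=4.5))
E
```

```text
time: 6.65
tcp_pos: [0.4057, 0.185, 0.1286]
ee_rot: [-2.052, -2.379, -0.0]
force: [1.6, -0.1, -0.6]
finger_gap: 0.0237
grasp_force: 29.5
time: 7.15
tcp_pos: [0.4061, 0.1817, 0.0218]
ee_rot: [-2.059, -2.372, 0.006]
force: [-0.3, -0.0, -0.5]
finger_gap: 0.0232
grasp_force: 29.5
```

View pics/p2.png

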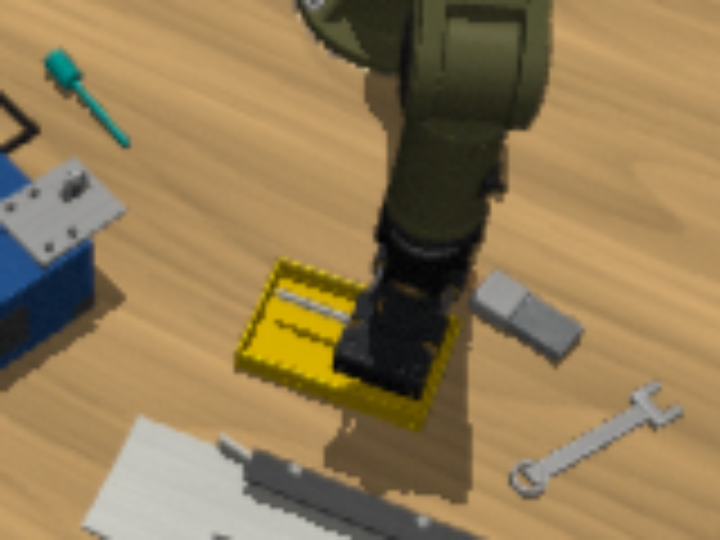

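```bash
python3 -m handwheel '[[1,0,0,-0.6,0,0,0],[1,0,0,-0.6,0,0,0],[1,0,0,0,0,0,0],[0.0,0,0,0,0,0,0],[0.0,0,0,0,0,0,0],[0.0,0,0,0,0,0,0],[0.0,0,0,0,0,0,0],[0.0,0,0,0,0,0,0],[0.0,0,0,0,0,0,0],[0.0,0,0,1,0,0,0],[0.0,0,0,3,0,0,0],[0.0,0,0,4,0,0,0],[0.3,0,0,4,0,0,0],[0.3,0,0,4,0,0,0]]'
python3 - <<'E'
from h import *
np.set_printoptions(precision=4,suppress=True)
ims={c:ctrl.grab_frame(c) for c in("scene","top")}
r={c:ctrl.place_of("lid_handle",c)[:1] for c in ims};print(r)
for c in ims:
    for n,z in(("lid_handle",.094),("pin",.01)):
        print(c,n,[(x["confidence"],x["at"],atz(c,x["at"],z)) for x in ctrl.place_of(n,c)[:2]])
a=cv2.resize(ims["scene"][130:210,250:360],None,fx=5,fy=5);b=cv2.resize(ims["top"][190:270,315:425],None,fx=5,fy=5)
b=cv2.resize(b,(a.shape[1],a.shape[0]));v=cv2.resize(np.vstack([a,b]),None,fx=.74,fy=.74);cv2.imwrite("pics/p3.png",v);print(v.shape)
E
```

```text
time: 8.37
tcp_pos: [0.4065, 0.1833, 0.1741]
ee_rot: [2.056, 2.375, 0.0]
force: [1.4, 1.6, -0.1]
finger_gap: 0.0364
grasp_force: 0.0
{'scene': [{'at': [230.6, 432.4], 'confidence': 0.7}], 'top': [{'at': [241.8, 377.6], 'confidence': 0.89}]}
scene lid_handle [(0.7, [230.6, 432.4], array([0.4597, 0.3714, 0.094 ])), (0.62, [150.8, 298.6], array([ 0.3945, -0.2314,  0.094 ]))]
scene pin [(0.66, [202.9, 369.1], array([0.4179, 0.1105, 0.01  ])), (0.38, [157.0, 322.7], array([ 0.3115, -0.1673,  0.01  ]))]
top lid_handle [(0.89, [241.8, 377.6], array([ 0.3977, -0.2228,  0.094 ])), (0.49, [246.6, 209.8], array([0.3848, 0.3433, 0.094 ]))]
top pin [(0.53, [270.8, 362.4], array([ 0.2992, -0.1769,  0.01  ])), (0.45, [235.7, 276.3], array([0.4246, 0.1275, 0.01  ]))]
(592, 407, 3)
```

View pics/p3.png

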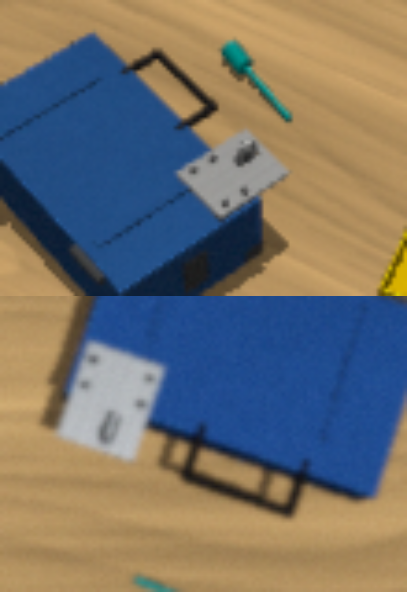

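The staple is empty (scene crop (245,152), top crop (108,430)). The handle bar runs (157,53)–(213,106) in the scene crop and (187,475)–(292,512) in the top crop.

```bash
python3 - <<'E'
from h import *
np.set_printoptions(precision=4,suppress=True)
k=3.7
for q in ((157,53),(213,106)): print(atz("scene",[130+q[1]/k,250+q[0]/k],.096))
for q in ((292,512),(187,475)): print(atz("top",[190+(q[1]-296)/k,315+q[0]/k],.096))
E
```

```text
[ 0.3798 -0.271   0.096 ]
[ 0.4118 -0.1774  0.096 ]
[ 0.3752 -0.2772  0.096 ]
[ 0.4094 -0.182   0.096 ]
```

```bash
python3 -m handwheel '[[0.35,1.28,-3.9,0,0,0,-0.0444],[0.35,1.28,-3.9,0,0,0,-0.0444],[0.35,1.28,-3.9,0,0,0,-0.0444],[0.35,1.28,-3.9,0,0,0,-0.0444],[0.35,1.28,-3.9,0,0,0,-0.0444],[0.35,-1.26,-3.57,0,0,0,-0.0444],[0.35,-1.26,-3.57,0,0,0,-0.0444],[0.35,-1.26,-3.57,0,0,0,-0.0444],[0.35,-1.26,-3.57,0,0,0,-0.0444],[0.35,-1.26,-3.57,0,0,0,-0.0444],[0.35,-1.26,-3.57,0,0,0,-0.0444],[0.35,0,0,0,0,0,0],[0.35,0,0,0,0,0,0]]' 40
python3 - <<'E'
from h import *
im=[ctrl.grab_frame("scene")[120:220,250:350],ctrl.grab_frame("top")[180:280,310:440]]
im=[cv2.resize(i,None,fx=3.4,fy=3.4) for i in im]
cv2.imwrite("pics/p4.png",np.hstack(im))
th=np.arange(0,1.701,.085); h=-.218*np.cos(th)*100;z=.218*np.sin(th)*100
print([[round(a*.941,2),round(-a*.338,2),round(b,2)] for a,b in zip(np.diff(h),np.diff(z))])
E
```

```text
time: 9.85
tcp_pos: [0.3937, -0.227, 0.1708]
ee_rot: [-2.573, -1.801, 0.002]
force: [-0.5, 1.3, 0.2]
finger_gap: 0.0286
grasp_force: 0.0
[[np.float64(0.07), np.float64(-0.03), np.float64(1.85)], [np.float64(0.22), np.float64(-0.08), np.float64(1.84)], [np.float64(0.37), np.float64(-0.13), np.float64(1.81)], [np.float64(0.51), np.float64(-0.18), np.float64(1.77)], [np.float64(0.65), np.float64(-0.23), np.float64(1.72)], [np.float64(0.79), np.float64(-0.28), np.float64(1.65)], [np.float64(0.91), np.float64(-0.33), np.float64(1.58)], [np.float64(1.04), np.float64(-0.37), np.float64(1.49)], [np.float64(1.15), np.float64(-0.41), np.float64(1.39)], [np.float64(1.26), np.float64(-0.45), np.float64(1.28)], [np.float64(1.36), np.float64(-0.49), np.float64(1.16)], [np.float64(1.45), np.float64(-0.52), np.float64(1.04)], [np.float64(1.52), np.float64(-0.55), np.float64(0.9)], [np.float64(1.59), np.float64(-0.57), np.float64(0.76)], [np.float64(1.64), np.float64(-0.59), np.float64(0.61)], [np.float64(1.69), np.float64(-0.61), np.float64(0.46)], [np.float64(1.72), np.float64(-0.62), np.float64(0.31)], [np.float64(1.74), np.float64(-0.62), np.float64(0.15)], [np.float64(1.74), np.float64(-0.63), np.float64(-0.0)], [np.float64(1.74), np.float64(-0.62), np.float64(-0.16)]]
```

View pics/p4.png

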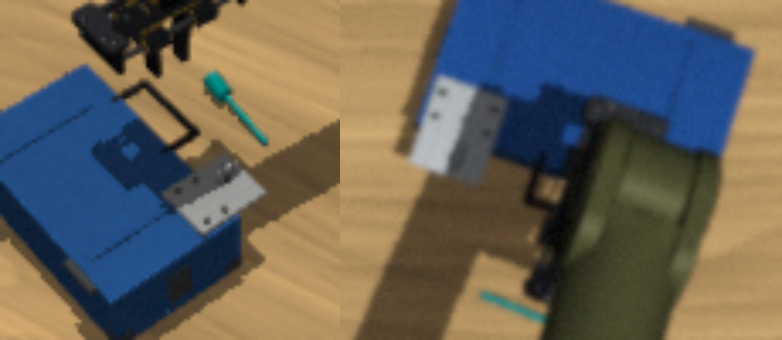

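The fingers hover straddling the bar: in the scene crop the tips are at (150–205,65) and the bar at (170,110). I'll descend and grip.

```bash
python3 -m handwheel '[[0.35,0,0,-3,0,0,0],[0.35,0,0,-2.5,0,0,0],[0.35,0,0,-1.5,0,0,0],[0.35,0,0,-1,0,0,0],[0.35,0,0,-1,0,0,0],[0.35,0,0,0,0,0,0],[1,0,0,0,0,0,0],[1,0,0,0,0,0,0],[1,0,0,0,0,0,0],[1,0,0,0,0,0,0],[1,0,0,0,0,0,0],[1,0,0,0,0,0,0],[1,0,0,0,0,0,0],[1,0,0,0,0,0,0]]' 40
```

```text
time: 11.12
tcp_pos: [0.395, -0.2251, 0.0822]
ee_rot: [-2.568, -1.807, -0.001]
force: [-2.9, 1.3, 5.6]
finger_gap: 0.0087
grasp_force: 40.0
```

```bash
python3 -m handwheel '[[1,0.07,-0.03,1.85,0,0,0],[1,0.22,-0.08,1.84,0,0,0],[1,0.37,-0.13,1.81,0,0,0]]'
python3 -m handwheel '[[1,0.51,-0.18,1.77,0,0,0],[1,0.65,-0.23,1.72,0,0,0],[1,0.79,-0.28,1.65,0,0,0],[1,0.91,-0.33,1.58,0,0,0],[1,1.04,-0.37,1.49,0,0,0],[1,1.15,-0.41,1.39,0,0,0],[1,1.26,-0.45,1.28,0,0,0],[1,1.36,-0.49,1.16,0,0,0],[1,1.45,-0.52,1.04,0,0,0]]'
```

```text
time: 11.37
tcp_pos: [0.4011, -0.2274, 0.1364]
ee_rot: [-2.569, -1.807, 0.0]
force: [3.4, -0.5, -8.9]
finger_gap: 0.0086
grasp_force: 40.0
time: 12.12
tcp_pos: [0.4872, -0.2579, 0.2682]
ee_rot: [-2.557, -1.798, 0.009]
force: [-18.1, 8.3, 15.6]
finger_gap: 0.0089
grasp_force: 40.0
```

```bash
python3 -m handwheel '[[1,1.52,-0.55,0.9,0,0,0],[1,1.59,-0.57,0.76,0,0,0],[1,1.64,-0.59,0.61,0,0,0],[1,1.69,-0.61,0.46,0,0,0],[1,1.72,-0.62,0.31,0,0,0],[1,1.74,-0.62,0.15,0,0,0],[1,1.74,-0.63,0,0,0,0],[1,1.74,-0.62,-0.16,0,0,0],[1,0,0,0,0,0,0]]'
python3 - <<'E'
from h import *
cv2.imwrite("pics/p5.png",ctrl.grab_frame("scene"))
E
```

```text
time: 12.87
tcp_pos: [0.6303, -0.3088, 0.2983]
ee_rot: [2.564, 1.809, 0.002]
force: [4.2, -0.1, 2.3]
finger_gap: 0.0084
grasp_force: 40.0
```

View pics/p5.png

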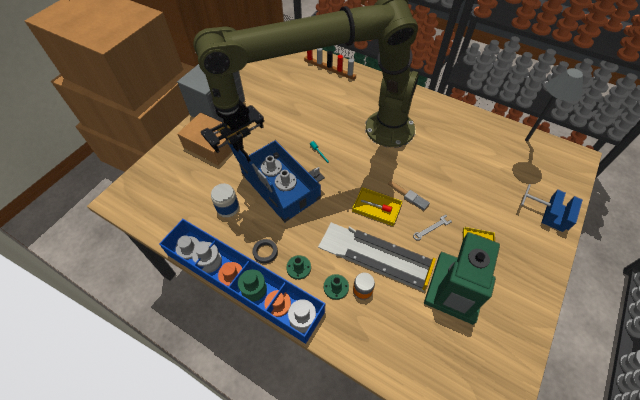

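Lid is upright, two hubs are visible at (270,163) and (286,178), and the pin is in the tray at (378,208). Releasing and backing off for a clear view.

```bash
python3 -m handwheel '[[-0.2,0,0,0,0,0,0],[-0.2,0,0,0,0,0,0],[-0.2,0,0,0,0,0,0],[-0.2,0,0,0,0,0,0],[-0.2,0,0,0,0,0,0],[-0.2,0,0,0,0,0,0],[-0.2,0,0,0,0,0,0],[-0.2,0,0,2,0,0,0],[-0.2,0,0,3,0,0,0],[-0.2,-1,0.4,2,0,0,0],[-1,-3.4,1.8,0,0,0,0],[-1,-3.4,2,0,0,0,0],[-1,-3,2.5,0,0,0,0],[-1,-2,3.4,0,0,0,0],[-1,-1,4,0,0,0,0],[-1,0,4,-2,0,0,0],[-1,0,4,-2,0,0,0],[-1,0,4,0,0,0,0],[-1,0,4,0,0,0,0],[-1,0,0,0,0,0,0]]'
python3 - <<'E'
from h import *
np.set_printoptions(precision=4,suppress=True)
ims={c:ctrl.grab_frame(c) for c in("scene","top")}
for c in ims:
    print(c,[(round(x["confidence"],2),np.round(x["at"],1).tolist(),atz(c,x["at"],.005)[:2]) for x in ctrl.place_of("hub1",c)[:8]])
    print(c,[(round(x["confidence"],2),np.round(x["at"],1).tolist(),x["pixels"].sum()) for x in ctrl.regions_of("hub1",c)[:8]])
    print(c,"hinge",[(round(x["confidence"],2),atz(c,x["at"],.094)) for x in ctrl.place_of("lid_hinge",c)[:1]])
a=cv2.resize(ims["scene"][120:230,220:340],None,fx=3.3,fy=3.3);b=cv2.resize(ims["top"][150:260,310:430],None,fx=3.3,fy=3.3)
cv2.imwrite("pics/p6.png",np.hstack([a,b]))
E
```

```text
time: 14.58
tcp_pos: [0.4879, -0.003, 0.3297]
ee_rot: [-2.554, -1.823, -0.001]
force: [0.1, 0.6, -0.1]
finger_gap: 0.0872
grasp_force: 0.0
scene [(0.53, [178.9, 285.2], array([ 0.4887, -0.2414]))]
scene [(0.74, [165.1, 270.5], np.int64(339))]
scene hinge [(0.9, array([ 0.6163, -0.2854,  0.094 ]))]
top [(0.82, [223.3, 402.0], array([ 0.4667, -0.3221])), (0.75, [212.9, 377.2], array([ 0.5046, -0.2338])), (0.58, [188.1, 245.2], array([0.5971, 0.2414]))]
top [(0.79, [222.2, 401.7], np.int64(510)), (0.68, [213.4, 377.6], np.int64(424))]
top hinge [(0.72, array([ 0.6058, -0.2725,  0.094 ]))]
```

View pics/p6.png

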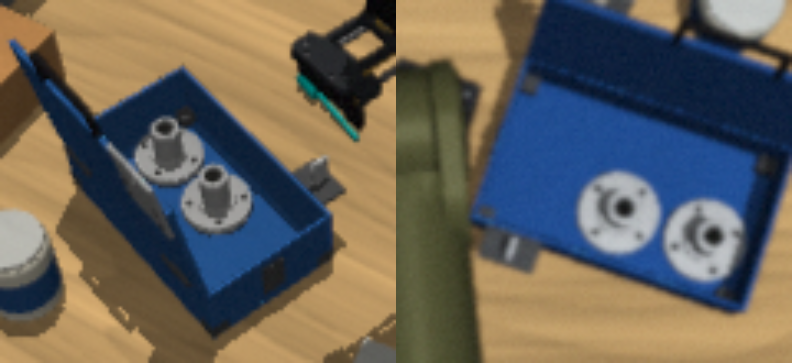

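Only two hubs are in the chest: boss tops are at scene-crop (165,127) and (212,177), and top-crop (713,236) and (623,208). Computing their positions and checking the track more exactly.

```bash
python3 - <<'E'
from h import *
np.set_printoptions(precision=4,suppress=True)
p=[.5263,-.2394,-.348]
def inv(X):
    c,s=np.cos(p[2]),np.sin(p[2]);d=np.array(X[:2])-p[:2];return np.array([c*d[0]+s*d[1],-s*d[0]+c*d[1]])
for n,a,b,f in(("A",(173.6,284.2),(213,378.8),(214.2,377.3)),("B",(158.5,270),(221.5,406.1),(222.4,403))):
    t,e=tri(a,b);print(n,t,e,atz("scene",a,.067),atz("top",b,.067),"flange",atz("top",f,.017),"chest",inv(atz("top",b,.067)))
im={c:ctrl.grab_frame(c) for c in("scene","top")}
a=cv2.resize(im["scene"][215:295,310:450],None,fx=5,fy=5);b=cv2.resize(im["top"][155:215,180:320],None,fx=5,fy=5)[:,:700]
v=cv2.resize(np.vstack([a,b]),None,fx=.85,fy=.85);print(v.shape);cv2.imwrite("pics/p7.png",v)
for c in im:
  for n in("track_entry","track_gate","track"): print(c,n,[(round(x["confidence"],2),np.round(x["at"],1),atz(c,x["at"],.005)[:2]) for x in ctrl.place_of(n,c)[:1]])
E
```

```text
A [ 0.4992 -0.2336  0.0578] 0.0007471620759966304 [ 0.5048 -0.2293  0.067 ] [ 0.4981 -0.2321  0.067 ] flange [ 0.4987 -0.2327  0.017 ] chest [-0.029  -0.0028]
B [ 0.4681 -0.3262  0.0624] 0.0015343063331291677 [ 0.4706 -0.3228  0.067 ] [ 0.4681 -0.326   0.067 ] flange [ 0.4689 -0.3237  0.017 ] chest [-0.0252 -0.1013]
(595, 595, 3)
scene track_entry [(0.7, array([238.9, 340.7]), array([0.6122, 0.0926]))]
scene track_gate [(0.74, array([274.4, 428.1]), array([0.5749, 0.4247]))]
scene track [(0.89, array([257.6, 379.1]), array([0.6063, 0.2487]))]
top track_entry [(0.86, array([180.9, 294.3]), array([0.6226, 0.0643]))]
top track_gate [(0.65, array([191. , 196.3]), array([0.5874, 0.4173]))]
top track [(0.82, array([189.8, 245.9]), array([0.5908, 0.2388]))]
```

View pics/p7.png

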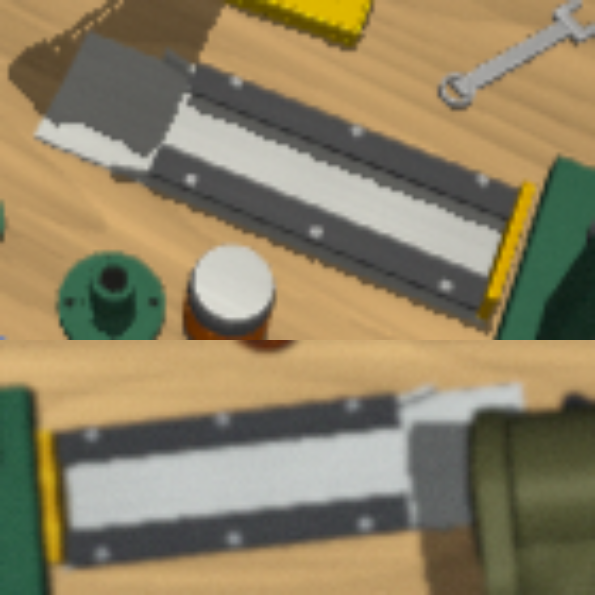

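The lane is clear in both crops: the gate is at (505,250) scene and (55,500) top, and the screw pairs on the rails are symmetric about the lane. I'll use them to fix the centre line.

```bash
python3 - <<'E'
from h import *
np.set_printoptions(precision=4,suppress=True)
k=4.25
T_=[[(92,435),(101,553)],[(223,420),(234,538)],[(352,405),(365,523)]]
S_=[[(482,180),(446,285)],[(357,131),(316,231)],[(236,82),(190,180)]]
P=[]
for t,s in zip(T_,S_):
    tp=[atz("top",(155+(q[1]-340)/k,180+q[0]/k),.027)[:2] for q in t]; sp=[atz("scene",(215+q[1]/k,310+q[0]/k),.027)[:2] for q in s]
    m=(np.mean(tp,0),np.mean(sp,0));P.append(np.mean(m,0));print("top",m[0],"scene",m[1],np.linalg.norm(tp[0]-tp[1]),np.linalg.norm(sp[0]-sp[1]))
d=P[0]-P[2];print("line",np.array(P),"yaw",np.arctan2(-d[0],d[1]),np.linalg.norm(d))
# gate face: top edge, lane side, z .055 ; bottom at floor in slot
for q in ((52,430),(65,562)):print("gate top",atz("top",(155+(q[1]-340)/k,180+q[0]/k),.055))
for q in ((525,185),(482,318)):print("gate scene top-edge",atz("scene",(215+q[1]/k,310+q[0]/k),.055))
for q in ((488,276),(502,237)):print("gate scene floor",atz("scene",(215+q[1]/k,310+q[0]/k),.005))
E
```

```text
top [0.5834 0.3888] scene [0.585  0.3906] 0.1004184192214644 0.1015103859260411
top [0.5955 0.2787] scene [0.5975 0.2814] 0.10075306408638765 0.10092087404734364
top [0.6077 0.1699] scene [0.6099 0.1714] 0.1010963360678857 0.10290178440309988
line [[0.5842 0.3897]
 [0.5965 0.28  ]
 [0.6088 0.1706]] yaw 0.11193396396074828 0.22046140826047683
gate top [0.6328 0.42   0.055 ]
gate top [0.5229 0.4061 0.055 ]
gate scene top-edge [0.536  0.4165 0.055 ]
gate scene top-edge [0.659  0.4307 0.055 ]
gate scene floor [0.6    0.4229 0.005 ]
gate scene floor [0.5621 0.4195 0.005 ]
```

```bash
python3 -m handwheel '[[-0.3,0.18,-3.82,-1,0,0,0],[-0.3,0.18,-3.82,-1,0,0,0],[-0.3,0.18,-3.82,-1,0,0,0],[-0.3,0.18,-3.82,-1,0,0,0],[-0.3,0.18,-3.82,-1,0,0,0],[-0.3,0.18,-3.82,-1,0,0,0],[-0.3,0,0,-3.5,0,0,0],[-0.3,0,0,-3.5,0,0,0],[-0.3,0,0,-3.5,0,0,0],[-0.3,0,0,-3.5,0,0,0],[-0.3,0,0,-2,0,0,0],[-0.3,0,0,0,0,0,0]]'
python3 - <<'E'
from h import *
np.set_printoptions(precision=4,suppress=True)
ctrl.grab_frame("scene");print([(round(x["confidence"],2),np.round(x["at"],1)) for x in ctrl.place_of("hub1","scene")[:3]],proj("scene",[.499,-.2325,.005]),proj("scene",[.4685,-.3255,.005]))
E
```

```text
time: 16.38
tcp_pos: [0.4964, -0.2404, 0.1059]
ee_rot: [-2.564, -1.805, 0.009]
force: [0.1, 0.7, 0.4]
finger_gap: 0.0565
grasp_force: 0.0
[(0.75, array([183.4, 285.2])), (0.59, array([252.4, 266.1])), (0.58, array([168.1, 272.8]))] [181.5215 285.5698] [167.3457 271.401 ]
```

```bash
python3 -m handwheel '[[-0.3,0,0,0,0,0,0],[-0.3,0,0,0,0,0,0],[-0.3,0,0,0,0,0,0]]'
```

```text
time: 16.73
tcp_pos: [0.5008, -0.2425, 0.1121]
ee_rot: [2.567, 1.807, 0.004]
force: [0.4, 0.3, -0.0]
finger_gap: 0.0567
grasp_force: 0.0
```

```bash
python3 -m handwheel '[[-0.3,-0.2,1,0,0,0,0],[-0.3,0,0,-3,0,0,0],[-0.3,0,0,-2,0,0,0],[-0.3,0,0,-1.5,0,0,0],[-0.3,0,0,-1,0,0,0],[-0.3,0,0,-0.5,0,0,0],[-0.3,0,0,0,0,0,0],[-0.3,0,0,0,0,0,0]]'
```

```text
time: 17.4
tcp_pos: [0.4982, -0.2325, 0.0312]
ee_rot: [2.568, 1.807, 0.001]
force: [-0.4, -0.1, 0.0]
finger_gap: 0.0565
grasp_force: 0.0
```

```bash
python3 -m handwheel '[[1,0,0,0,0,0,0],[1,0,0,0,0,0,0],[1,0,0,0,0,0,0],[1,0,0,0,0,0,0],[1,0,0,0,0,0,0],[1,0,0,0,0,0,0],[1,0,0,0,0,0,0]]' 50
python3 -m handwheel '[[1,0,0,1,0,0,0],[1,0,0,2,0,0,0],[1,0,0,3,0,0,0],[1,0,0,3,0,0,0],[1,0,0,3,0,0,0],[1,0,0,2,0,0,0],[1,0,0,0,0,0,0],[1,0,0,0,0,0,0]]'
```

```text
time: 17.98
tcp_pos: [0.4988, -0.2325, 0.0311]
ee_rot: [2.567, 1.807, 0.002]
force: [3.0, -0.6, 1.6]
finger_gap: 0.0351
grasp_force: 50.0
time: 18.65
tcp_pos: [0.4966, -0.2316, 0.1698]
ee_rot: [-2.568, -1.807, 0.0]
force: [-0.1, 0.6, -7.8]
finger_gap: 0.035
grasp_force: 50.0
```

```bash
python3 -m handwheel '[[1,1.22,3.16,0,0,0,0.0456],[1,1.22,3.16,0,0,0,0.0456],[1,1.22,3.16,0,0,0,0.0456],[1,1.22,3.16,0,0,0,0.0456],[1,1.22,3.16,0,0,0,0.0456],[1,1.22,3.16,0,0,0,0.0456],[1,1.22,3.16,0,0,0,0.0456],[1,1.22,3.16,0,0,0,0.0456],[1,1.22,3.16,0,0,0,0.0456],[1,1.22,3.16,0,0,0,0.0456],[1,0,0,-3,0,0,0],[1,0,0,-3,0,0,0],[1,0,0,-3,0,0,0],[1,0,0,0,0,0,0],[1,0,0,0,0,0,0],[1,0,0,0,0,0,0],[1,0,0,0,0,0,0]]'
python3 - <<'E'
from h import *
im={c:ctrl.grab_frame(c) for c in("scene","top")}
cv2.imwrite("pics/p8.png",cv2.resize(im["scene"][190:290,290:450],None,fx=4,fy=4))
E
```

```text
time: 20.07
tcp_pos: [0.6208, 0.0836, 0.0819]
ee_rot: [2.094, 2.34, 0.003]
force: [-0.6, 0.7, -6.2]
finger_gap: 0.0349
grasp_force: 50.0
```

View pics/p8.png

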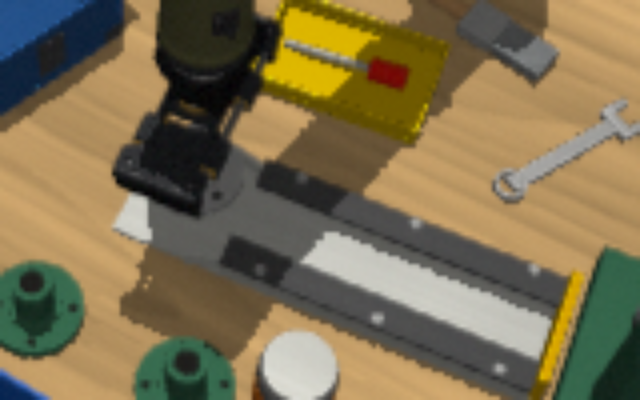

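The hub hangs over the apron, and the pin is lying in the tray. Setting it down and sliding.

```bash
python3 -m handwheel '[[1,-0.25,0.1,-2,0,0,0],[1,0,0,-1.5,0,0,0],[1,0,0,-0.8,0,0,0],[1,0,0,-0.5,0,0,0],[1,0,0,-0.2,0,0,0],[1,0,0,0,0,0,0],[1,0,0,0,0,0,0]]'
```

```text
time: 20.75
tcp_pos: [0.6173, 0.0849, 0.0311]
ee_rot: [-2.094, -2.342, -0.0]
force: [-2.8, 0.8, -1.9]
finger_gap: 0.0352
grasp_force: 50.0
```

```bash
python3 -m handwheel '[[1,-0.2,1.99,0,0,0,0],[1,-0.2,1.99,0,0,0,0],[1,-0.2,1.99,0,0,0,0],[1,-0.2,1.99,0,0,0,0]]';python3 -m handwheel '[[1,-0.22,1.99,0,0,0,0],[1,-0.22,1.99,0,0,0,0],[1,-0.22,1.99,0,0,0,0],[1,-0.22,1.99,0,0,0,0],[1,0,0,0,0,0,0]]'
```

```text
time: 21.08
tcp_pos: [0.6103, 0.1644, 0.0312]
ee_rot: [2.093, 2.339, 0.002]
force: [1.3, -1.4, -4.1]
finger_gap: 0.0345
grasp_force: 50.0
time: 21.5
tcp_pos: [0.6005, 0.2505, 0.0312]
ee_rot: [-2.086, -2.348, -0.007]
force: [-0.4, 4.9, -2.8]
finger_gap: 0.0348
grasp_force: 50.0
```

```bash
python3 -m handwheel '[[1,-0.22,1.99,0,0,0,0],[1,-0.22,1.99,0,0,0,0],[1,-0.22,1.99,0,0,0,0],[1,-0.22,1.99,0,0,0,0],[1,-0.22,1.99,0,0,0,0],[1,0,0,0,0,0,0],[1,0,0,0,0,0,0]]';python3 -m handwheel '[[1,-0.1,0.8,0,0,0,0],[1,-0.1,0.8,0,0,0,0],[1,0,0,0,0,0,0],[1,0,0,0,0,0,0]]'; python3 -m handwheel '[[1,-0.05,0.4,0,0,0,0],[1,-0.05,0.4,0,0,0,0],[1,0,0,0,0,0,0]]'
```

```text
time: 22.08
tcp_pos: [0.5898, 0.3454, 0.0312]
ee_rot: [-2.092, -2.344, -0.005]
force: [-0.4, 3.1, -1.2]
finger_gap: 0.0351
grasp_force: 50.0
time: 22.42
tcp_pos: [0.5887, 0.3577, 0.0311]
ee_rot: [2.095, 2.339, 0.001]
force: [2.6, -1.6, 1.5]
finger_gap: 0.035
grasp_force: 50.0
time: 22.67
tcp_pos: [0.5875, 0.366, 0.0311]
ee_rot: [2.094, 2.339, 0.0]
force: [2.1, -4.4, 1.9]
finger_gap: 0.0353
grasp_force: 50.0
```

```bash
python3 -m handwheel '[[1,-0.05,0.4,0,0,0,0],[1,-0.05,0.4,0,0,0,0],[1,0,0,0,0,0,0],[1,0,0,0,0,0,0]]'; python3 -m handwheel '[[1,-0.03,0.25,0,0,0,0],[1,0,0,0,0,0,0],[1,0,0,0,0,0,0]]';  python3 -m handwheel '[[1,-0.03,0.25,0,0,0,0],[1,0,0,0,0,0,0],[1,0,0,0,0,0,0]]'
```

```text
time: 23.0
tcp_pos: [0.5864, 0.374, 0.0311]
ee_rot: [2.094, 2.339, 0.0]
force: [1.9, -5.0, 3.7]
finger_gap: 0.035
grasp_force: 50.0
time: 23.25
tcp_pos: [0.5864, 0.3741, 0.0311]
ee_rot: [2.095, 2.337, -0.004]
force: [1.3, -8.1, 5.0]
finger_gap: 0.0351
grasp_force: 50.0
time: 23.5
tcp_pos: [0.5864, 0.3741, 0.0311]
ee_rot: [2.095, 2.334, -0.008]
force: [0.6, -12.5, 6.9]
finger_gap: 0.035
grasp_force: 50.0
```

```bash
python3 -m handwheel '[[-0.3,0,0,0,0,0,0],[-0.3,0,0,0,0,0,0],[-0.3,0,0,0,0,0,0],[-0.3,0,0,0,0,0,0],[-0.3,0,0,0,0,0,0],[-0.3,0,0,1,0,0,0],[-0.3,0,0,4,0,0,0],[-0.3,0,0,4,0,0,0],[-0.3,0,0,4,0,0,0],[-0.3,0,0,4,0,0,0],[-0.3,-0.65,-3.89,0,0,0,-0.03],[-0.3,-0.65,-3.89,0,0,0,-0.03],[-0.3,-0.65,-3.89,0,0,0,-0.03],[-0.3,-0.65,-3.89,0,0,0,-0.03],[-0.3,-0.65,-3.89,0,0,0,-0.03],[-0.3,-0.65,-3.89,0,0,0,-0.03],[-0.3,-0.65,-3.89,0,0,0,-0.03],[-0.3,-0.65,-3.89,0,0,0,-0.03],[-0.3,0,0,0,0,0,-0.03],[-0.3,0,0,0,0,0,-0.03]]'
python3 - <<'E'
from h import *
np.set_printoptions(precision=4,suppress=True)
im={c:ctrl.grab_frame(c) for c in("scene","top")}
print(ctrl.state()["tcp_pos"])
for c in im: print(c,[(round(x["confidence"],2),np.round(x["at"],1),atz(c,x["at"],.005)[:2]) for x in ctrl.place_of("hub1",c)[:4]])
a=cv2.resize(im["scene"][140:300,235:455],None,fx=3,fy=3);b=cv2.resize(im["top"][160:250,180:430],(660,238))[:,:]
v=cv2.resize(np.vstack([a,b]),None,fx=.83,fy=.83);print(v.shape);cv2.imwrite("pics/p9.png",v)
E
```

```text
time: 25.17
tcp_pos: [0.5327, 0.0661, 0.2017]
ee_rot: [-2.427, -1.993, -0.004]
force: [0.7, 1.2, -0.8]
finger_gap: 0.0563
grasp_force: 0.0
[0.5328 0.069  0.2013]
scene [(0.92, array([268.4, 413. ]), array([0.5815, 0.3702])), (0.84, array([167.6, 269.5]), array([ 0.4738, -0.3316])), (0.71, array([168.9, 317.4]), array([ 0.3751, -0.155 ]))]
top [(0.86, array([192.2, 208.5]), array([0.5828, 0.3733])), (0.79, array([223.6, 401.7]), array([ 0.4656, -0.321 ])), (0.35, array([245.9, 211.2]), array([0.39  , 0.3589]))]
(596, 548, 3)
```

View pics/p9.png

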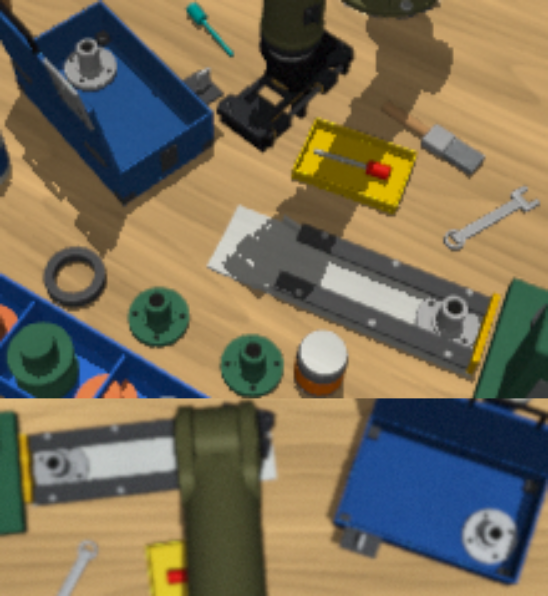

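Hub 1 sits at the gate (crop (452,318)), and hub B is unmoved at (90,60). Fetching hub B.

```bash
python3 -m handwheel '[[-0.3,-0.65,-3.9,0,0,0,-0.03],[-0.3,-0.65,-3.9,0,0,0,-0.03],[-0.3,-0.65,-3.9,0,0,0,-0.03],[-0.3,-0.65,-3.9,0,0,0,-0.03],[-0.3,-0.65,-3.9,0,0,0,-0.03],[-0.3,-0.65,-3.9,0,0,0,0],[-0.3,-0.65,-3.9,0,0,0,0],[-0.3,-0.65,-3.9,0,0,0,0],[-0.3,-0.65,-3.9,0,0,0,0],[-0.3,-0.65,-3.9,0,0,0,0],[-0.3,0,0,-3,0,0,0],[-0.3,0,0,-3,0,0,0],[-0.3,0,0,-3,0,0,0],[-0.3,0,0,0,0,0,0],[-0.3,0,0,0,0,0,0],[-0.3,0,0,0,0,0,0],[-0.3,0,0,0,0,0,0]]'
```

```text
time: 26.78
tcp_pos: [0.4692, -0.3212, 0.1126]
ee_rot: [2.56, 1.815, 0.002]
force: [0.8, 0.3, 0.1]
finger_gap: 0.0567
grasp_force: 0.0
```

```bash
python3 -m handwheel '[[-0.3,0,-0.43,-2,0,0,0],[-0.3,0,0,-2.5,0,0,0],[-0.3,0,0,-2,0,0,0],[-0.3,0,0,-1.1,0,0,0],[-0.3,0,0,-0.5,0,0,0],[-0.3,0,0,0,0,0,0],[1,0,0,0,0,0,0],[1,0,0,0,0,0,0],[1,0,0,0,0,0,0],[1,0,0,0,0,0,0],[1,0,0,0,0,0,0],[1,0,0,0,0,0,0],[1,0,0,0,0,0,0]]' 50
python3 -m handwheel '[[1,0,0,1,0,0,0],[1,0,0,2,0,0,0],[1,0,0,3,0,0,0],[1,0,0,3,0,0,0],[1,0,0,3,0,0,0],[1,0,0,3,0,0,0],[1,0,0,0,0,0,0],[1,0,0,0,0,0,0],[1,0,0,0,0,0,0]]'
```

```text
time: 27.87
tcp_pos: [0.4692, -0.3255, 0.0304]
ee_rot: [2.561, 1.814, 0.002]
force: [3.4, -1.2, 3.4]
finger_gap: 0.0352
grasp_force: 50.0
time: 28.62
tcp_pos: [0.4659, -0.3234, 0.1771]
ee_rot: [-2.56, -1.813, 0.002]
force: [-0.6, -0.2, -7.4]
finger_gap: 0.0351
grasp_force: 50.0
```

```bash
python3 -m handwheel '[[1,1.37,3.72,0,0,0,0.041],[1,1.37,3.72,0,0,0,0.041],[1,1.37,3.72,0,0,0,0.041],[1,1.37,3.72,0,0,0,0.041],[1,1.37,3.72,0,0,0,0.041],[1,1.37,3.72,0,0,0,0.041],[1,1.37,3.72,0,0,0,0.041],[1,1.37,3.72,0,0,0,0.041],[1,1.37,3.72,0,0,0,0.041],[1,1.37,3.72,0,0,0,0.041],[1,1.37,3.72,0,0,0,0.041],[1,0,0,-3,0,0,0],[1,0,0,-3,0,0,0],[1,0,0,-3,0,0,0],[1,0,0,0,0,0,0],[1,0,0,0,0,0,0],[1,0,0,0,0,0,0],[1,0,0,0,0,0,0]]'
```

```text
time: 30.12
tcp_pos: [0.6196, 0.084, 0.091]
ee_rot: [2.092, 2.341, 0.003]
force: [1.0, -0.1, -6.7]
finger_gap: 0.0352
grasp_force: 50.0
```

```bash
python3 -m handwheel '[[1,-0.15,0.1,-2,0,0,0],[1,0,0,-2,0,0,0],[1,0,0,-1.1,0,0,0],[1,0,0,-0.7,0,0,0],[1,0,0,-0.25,0,0,0],[1,0,0,0,0,0,0],[1,0,0,0,0,0,0]]'
python3 -m handwheel '[[1,-0.2,1.99,0,0,0,0],[1,-0.2,1.99,0,0,0,0],[1,-0.2,1.99,0,0,0,0],[1,-0.2,1.99,0,0,0,0],[1,0,0,0,0,0,0],[1,0,0,0,0,0,0]]'
```

```text
time: 30.7
tcp_pos: [0.6175, 0.0854, 0.0304]
ee_rot: [2.093, 2.343, 0.002]
force: [-2.5, 0.4, -0.6]
finger_gap: 0.0349
grasp_force: 50.1
time: 31.2
tcp_pos: [0.6105, 0.168, 0.0306]
ee_rot: [2.089, 2.345, 0.008]
force: [0.8, 4.3, 0.4]
finger_gap: 0.0351
grasp_force: 50.1
```

```bash
python3 -m handwheel '[[1,-0.22,1.99,0,0,0,0],[1,-0.22,1.99,0,0,0,0],[1,-0.22,1.99,0,0,0,0],[1,-0.22,1.99,0,0,0,0],[1,-0.22,1.99,0,0,0,0],[1,0,0,0,0,0,0],[1,0,0,0,0,0,0]]';python3 -m handwheel '[[1,-0.06,0.5,0,0,0,0],[1,-0.06,0.5,0,0,0,0],[1,-0.05,0.4,0,0,0,0],[1,0,0,0,0,0,0],[1,0,0,0,0,0,0]]'; python3 -m handwheel '[[1,-0.03,0.3,0,0,0,0],[1,-0.03,0.3,0,0,0,0],[1,0,0,0,0,0,0],[1,0,0,0,0,0,0]]'
```

```text
time: 31.78
tcp_pos: [0.5997, 0.2658, 0.0306]
ee_rot: [2.093, 2.343, 0.008]
force: [1.3, 5.4, 2.9]
finger_gap: 0.0349
grasp_force: 50.1
time: 32.2
tcp_pos: [0.5989, 0.2722, 0.0305]
ee_rot: [2.094, 2.334, -0.002]
force: [2.3, -6.1, 6.5]
finger_gap: 0.035
grasp_force: 50.1
time: 32.53
tcp_pos: [0.5984, 0.2774, 0.0305]
ee_rot: [2.095, 2.333, -0.003]
force: [1.4, -7.4, 6.8]
finger_gap: 0.0352
grasp_force: 50.1
```

```bash
python3 -m handwheel '[[1,-0.03,0.3,0,0,0,0],[1,-0.03,0.3,0,0,0,0],[1,0,0,0,0,0,0],[1,0,0,0,0,0,0]]'; python3 -m handwheel '[[1,-0.03,0.3,0,0,0,0],[1,-0.03,0.3,0,0,0,0],[1,0,0,0,0,0,0],[1,0,0,0,0,0,0]]';  python3 -m handwheel '[[1,-0.03,0.3,0,0,0,0],[1,0,0,0,0,0,0],[1,0,0,0,0,0,0]]'
```

```text
time: 32.87
tcp_pos: [0.5979, 0.2834, 0.0304]
ee_rot: [2.095, 2.333, -0.003]
force: [3.0, -6.6, 7.8]
finger_gap: 0.0352
grasp_force: 50.1
time: 33.2
tcp_pos: [0.5976, 0.2872, 0.0305]
ee_rot: [2.095, 2.331, -0.006]
force: [1.1, -11.1, 7.7]
finger_gap: 0.0355
grasp_force: 50.1
time: 33.45
tcp_pos: [0.5976, 0.2873, 0.0305]
ee_rot: [2.096, 2.327, -0.011]
force: [0.9, -13.4, 10.2]
finger_gap: 0.0352
grasp_force: 50.1
```

```bash
python3 -m handwheel '[[1,-0.04,0.4,0,0,0,0],[1,0,0,0,0,0,0],[-0.3,0,0,0,0,0,0],[-0.3,0,0,0,0,0,0],[-0.3,0,0,0,0,0,0],[-0.3,0,0,0,0,0,0],[-0.3,0,0,0,0,0,0],[-0.3,0,0,1,0,0,0],[-0.3,0,0,3,0,0,0],[-0.3,0,0,4,0,0,0],[-0.3,0,0,4,0,0,0],[-0.3,0,0,4,0,0,0],[-0.3,0,0,4,0,0,0]]'
python3 -m handwheel '[[-0.3,0.22,-3.95,1.1,0,0,-0.0305],[-0.3,0.22,-3.95,1.1,0,0,-0.0305],[-0.3,0.22,-3.95,1.1,0,0,-0.0305],[-0.3,0.22,-3.95,1.1,0,0,-0.0305],[-0.3,0.22,-3.95,1.1,0,0,-0.0305],[-0.3,0.22,-3.95,1.1,0,0,-0.0305],[-0.3,0.22,-3.95,1.1,0,0,-0.0305],[-0.3,0.22,-3.95,1.1,0,0,-0.0305],[-0.3,0,0,0,0,0,0],[-0.3,0,0,0,0,0,0],[-0.3,0,0,0,0,0,0]]'
python3 - <<'E'
from h import *
np.set_printoptions(precision=4,suppress=True)
im={c:ctrl.grab_frame(c) for c in("scene","top")}
for c in im: print(c,[(round(x["confidence"],2),np.round(x["at"],1),atz(c,x["at"],.005)[:2]) for x in ctrl.place_of("hub1",c)[:4]])
a=cv2.resize(im["scene"][140:300,235:455],None,fx=3,fy=3);b=cv2.resize(im["top"][140:250,180:430],(660,290))
v=cv2.resize(np.vstack([a,b]),None,fx=.77,fy=.77);print(v.shape);cv2.imwrite("pics/p10.png",v)
E
```

```text
time: 34.53
tcp_pos: [0.5933, 0.3035, 0.2317]
ee_rot: [2.092, 2.343, 0.001]
force: [0.9, 0.4, 0.2]
finger_gap: 0.0565
grasp_force: 0.0
time: 35.45
tcp_pos: [0.6113, -0.0121, 0.3174]
ee_rot: [-2.362, -2.071, -0.002]
force: [0.1, 1.0, -0.8]
finger_gap: 0.0567
grasp_force: 0.0
scene [(0.91, array([262.9, 389.5]), array([0.6056, 0.2898])), (0.66, array([271.5, 411.2]), array([0.5957, 0.3695])), (0.17, array([209.4, 232. ]), array([ 0.7201, -0.3359]))]
top [(0.84, array([187.3, 231.4]), array([0.6002, 0.2912])), (0.72, array([191.5, 211.3]), array([0.5853, 0.3633])), (0.28, array([189.4, 244.7]), array([0.5923, 0.2432]))]
(593, 508, 3)
```

View pics/p10.png

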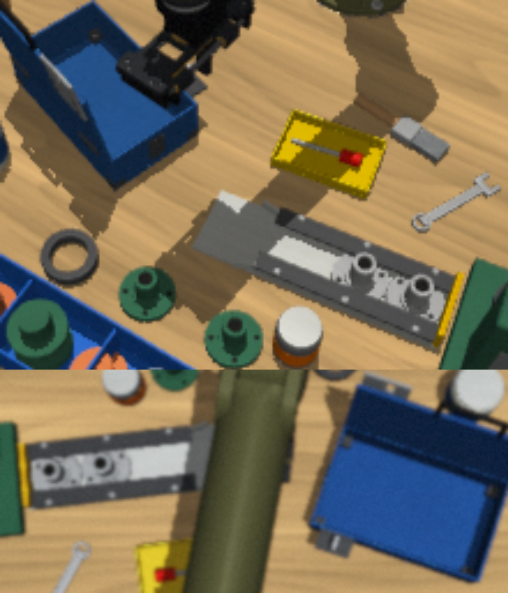

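Chest is empty and both hubs are under the rails at crop (363,268) and (421,290). Checking the handle's position in this view, then moving over it.

```bash
python3 -m handwheel '[[0.1,0,0,3,0,0,0],[0.1,0,0,3,0,0,0],[0.1,0.24,-3.7,0.2,0,0,-0.027],[0.1,0.24,-3.7,0.2,0,0,-0.027],[0.1,0.24,-3.7,0.2,0,0,-0.027],[0.1,0.24,-3.7,0.2,0,0,-0.027],[0.1,0.24,-3.7,0.2,0,0,-0.027],[0.1,0.24,-3.7,0.2,0,0,-0.027],[0.1,0.24,-3.7,0.2,0,0,-0.027],[0.1,0.24,-3.7,0.2,0,0,-0.027],[0.1,0,0,0,0,0,0],[0.1,0,0,0,0,0,0],[0.1,0,0,0,0,0,0]]'
python3 - <<'E'
from h import *
np.set_printoptions(precision=4,suppress=True)
for c in("scene","top"):
    im=ctrl.grab_frame(c);print(c,[(round(x["confidence"],2),np.round(x["at"],1)) for x in ctrl.place_of("lid_handle",c)[:2]],proj(c,[.630,-.309,.31]))
    if c=="scene":cv2.imwrite("pics/p11.png",cv2.resize(im[90:200,190:320],None,fx=5,fy=5))
E
```

```text
time: 36.73
tcp_pos: [0.6311, -0.3076, 0.3923]
ee_rot: [-2.57, -1.805, 0.0]
force: [0.9, 0.6, 0.4]
finger_gap: 0.0393
grasp_force: 0.0
scene [(0.95, array([143. , 236.5]))] [144.9798 237.637 ]
top [] [161.1737 413.0379]
```

View pics/p11.png

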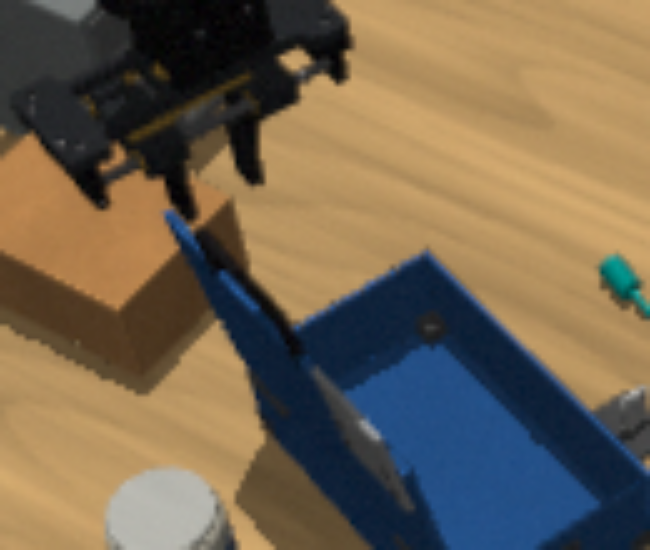

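The bar (crop (200,235)–(295,345)) is where I left it, between and below the fingers. Descend and grip.

```bash
python3 -m handwheel '[[0.1,-0.1,-0.1,-3,0,0,0],[0.1,0,0,-3,0,0,0],[0.1,0,0,-2,0,0,0],[0.1,0,0,-1.4,0,0,0],[0.1,0,0,0,0,0,0],[1,0,0,0,0,0,0],[1,0,0,0,0,0,0],[1,0,0,0,0,0,0],[1,0,0,0,0,0,0],[1,0,0,0,0,0,0],[1,0,0,0,0,0,0],[1,0,0,0,0,0,0],[1,0,0,0,0,0,0],[1,0,0,0,0,0,0],[1,0,0,0,0,0,0]]' 40
```

```text
time: 38.18
tcp_pos: [0.6294, -0.3098, 0.2997]
ee_rot: [2.571, 1.804, 0.0]
force: [-1.3, 0.3, 4.6]
finger_gap: 0.0087
grasp_force: 40.0
```

```bash
python3 -m handwheel '[[1,-1.74,0.62,0.16,0,0,0],[1,-1.74,0.63,0,0,0,0],[1,-1.74,0.62,-0.15,0,0,0],[1,-1.72,0.62,-0.31,0,0,0],[1,-1.69,0.61,-0.46,0,0,0],[1,-1.64,0.59,-0.61,0,0,0],[1,-1.59,0.57,-0.76,0,0,0],[1,-1.52,0.55,-0.9,0,0,0],[1,-1.45,0.52,-1.04,0,0,0],[1,0,0,0,0,0,0]]'
python3 -m handwheel '[[1,-1.36,0.49,-1.16,0,0,0],[1,-1.26,0.45,-1.28,0,0,0],[1,-1.15,0.41,-1.39,0,0,0],[1,-1.04,0.37,-1.49,0,0,0],[1,-0.91,0.33,-1.58,0,0,0],[1,-0.79,0.28,-1.65,0,0,0],[1,-0.65,0.23,-1.72,0,0,0],[1,-0.51,0.18,-1.77,0,0,0],[1,0,0,0,0,0,0]]'
```

```text
time: 39.02
tcp_pos: [0.4783, -0.2559, 0.2572]
ee_rot: [-2.57, -1.801, -0.002]
force: [-4.9, -1.2, 0.3]
finger_gap: 0.0087
grasp_force: 39.9
time: 39.77
tcp_pos: [0.4015, -0.2285, 0.1349]
ee_rot: [-2.57, -1.801, 0.006]
force: [-3.6, -1.2, -5.8]
finger_gap: 0.0086
grasp_force: 40.0
```

```bash
python3 -m handwheel '[[1,-0.37,0.13,-1.81,0,0,0],[1,-0.22,0.08,-1.84,0,0,0],[1,0,0,0,0,0,0]]';python3 -m handwheel '[[1,-0.05,0.02,-1,0,0,0],[1,0,0,-0.5,0,0,0],[1,0,0,-0.2,0,0,0],[1,0,0,0,0,0,0],[1,0,0,0,0,0,0]]'
```

```text
time: 40.02
tcp_pos: [0.3955, -0.2263, 0.0989]
ee_rot: [-2.569, -1.801, 0.009]
force: [-5.2, 0.5, -4.9]
finger_gap: 0.009
grasp_force: 40.0
time: 40.43
tcp_pos: [0.3946, -0.226, 0.0834]
ee_rot: [-2.568, -1.8, 0.009]
force: [-9.4, 0.5, -4.7]
finger_gap: 0.0086
grasp_force: 40.0
```

```bash
python3 -m handwheel '[[1,0.1,0,-0.3,0,0,0],[1,0,0,-0.2,0,0,0],[1,0,0,0,0,0,0],[1,0,0,0,0,0,0]]';python3 -m handwheel '[[1,0,0,-0.3,0,0,0],[1,0,0,-0.3,0,0,0],[1,0,0,0,0,0,0],[1,0,0,0,0,0,0]]'
```

```text
time: 40.77
tcp_pos: [0.3946, -0.2259, 0.0783]
ee_rot: [-2.566, -1.799, 0.011]
force: [-11.2, 0.7, -2.1]
finger_gap: 0.0085
grasp_force: 40.0
time: 41.1
tcp_pos: [0.3945, -0.226, 0.0759]
ee_rot: [-2.562, -1.795, 0.012]
force: [-26.2, 8.0, 42.4]
finger_gap: 0.0086
grasp_force: 40.0
```

```bash
python3 -m handwheel '[[1,0,0,0.3,0,0,0],[0.4,0,0,0,0,0,0],[0.4,0,0,0,0,0,0],[0.4,0,0,0,0,0,0],[0.4,0,0,0,0,0,0],[0.4,0,0,0,0,0,0],[0.4,0,0,1,0,0,0],[0.4,0,0,2,0,0,0],[0.4,0,0,3,0,0,0],[0.4,0,0,4,0,0,0],[0.4,0,0,4,0,0,0],[0.4,2,3.5,0,0,0,0],[0.4,2,3.5,0,0,0,0],[0.4,1,3.9,0,0,0,0],[0.4,1,3.9,0,0,0,0],[0.4,0,4,0,0,0,0],[0.4,0,4,0,0,0,0],[0.4,0,0,0,0,0,0],[0.4,0,0,0,0,0,0]]'
python3 - <<'E'
from h import *
np.set_printoptions(precision=4,suppress=True)
im={c:ctrl.grab_frame(c) for c in("scene","top")}
for c in im:
  print(c,[(round(x["confidence"],2),np.round(x["at"],1),atz(c,x["at"],.094)[:2]) for x in ctrl.place_of("lid_handle",c)[:2]],proj(c,[.394,-.2265,.094]))
a=im["scene"][130:300,235:455];cv2.imwrite("pics/p12.png",np.vstack([cv2.resize(a,(660,510))]))
b=im["scene"][235:290,370:450];cv2.imwrite("pics/p13.png",np.hstack([cv2.resize(b,(400,275)),cv2.resize(im["top"][165:220,180:260],(400,275))]))
E
```

```text
time: 42.68
tcp_pos: [0.4596, 0.0041, 0.2167]
ee_rot: [2.566, 1.811, 0.001]
force: [0.4, -1.6, 0.4]
finger_gap: 0.0262
grasp_force: 0.0
scene [(0.98, array([151. , 301.8]), array([ 0.3887, -0.2197]))] [151.1994 299.6849]
top [(0.71, array([243.1, 376.1]), array([ 0.3933, -0.2177]))] [242.8869 378.7083]
```

View pics/p12.png

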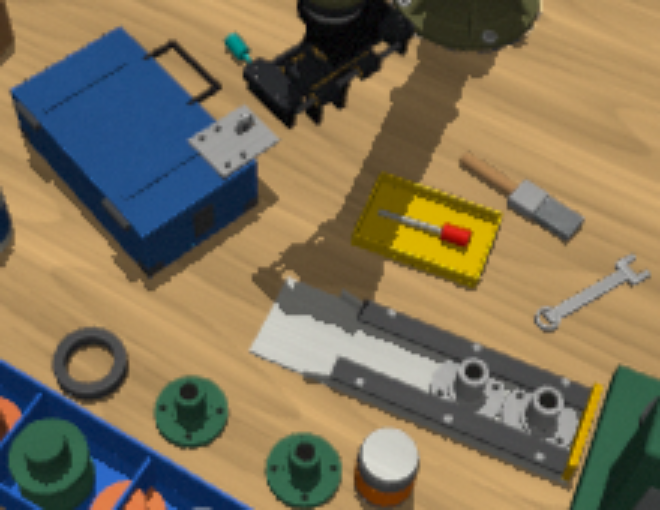

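View pics/p13.png

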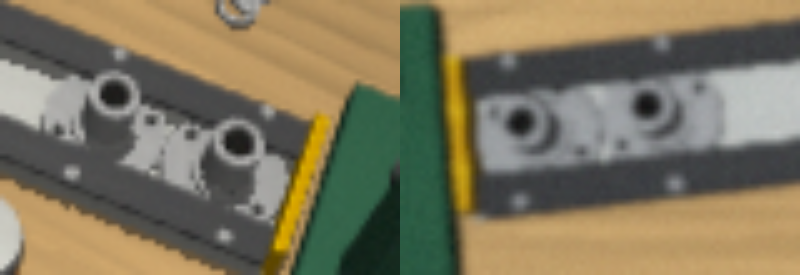

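Lid is shut, the staple is empty, the pin is in the tray and both hubs are at the gate: boss rims are at crop (117,93) and (238,140) in the scene half. Checking the numbers for gaps.

```bash
python3 - <<'E'
from h import *
np.set_printoptions(precision=4,suppress=True)
for c,a,b in(("scene",(235+93/5,370+117/5),(235+140/5,370+238/5)),("top",(165+105/5,180+254/5),(165+122/5,180+121/5))):
    A,B=atz(c,a,.067)[:2],atz(c,b,.067)[:2];print(c,A,B,np.linalg.norm(A-B))
E
```

```text
scene [0.5972 0.2906] [0.5864 0.3761] 0.0861693186655735
top [0.5953 0.2817] [0.5838 0.3739] 0.09285163489402368
```

```bash
python3 -c "
from station import ctrl
print(ctrl.sign_off())"
```

```text
the job is handed in; nothing more can be done
None
```

The job is handed in at about 43 s: the pin is in the larger tray, both hubs (only two were in the chest) are pushed up to the gate and each other, and the lid of the empty chest is shut. Two caveats: pressing the lid shut briefly read 42 N vertical on the wrist, through the fingers on the handle, and I judged the hubs closed up from the push stalling plus the pictures (centres 87.5 mm apart).

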